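# Feel for the burr-lock hole under a coffee grinder's cover

### The job

The grinder's burr carrier has to be locked for a burr change: take the locking pin out of its wooden block, put its tip through the curved slot in the grinding chamber's cover, and feel along the slot, pressing only lightly, for the hole in the carrier hidden underneath. When the pin drops in, push it fully home until its collar lies flat on the cover, let go and leave it standing there. Press gently throughout and do not disturb the milk pitcher, the tamper or the bean jar.

Things in the scene. Friction and masses are not known exactly. Their poses are not given: they have to be found in the camera images.
- pin: Locking pin, loose, upright in the wooden block, about 120 g, 80 mm long: steel shank 10 mm diameter, 36 mm long (its last 3 mm taper to 8 mm), then a steel collar 24 mm diameter, 4 mm thick, then a black square grip 20 x 20 mm, 40 mm tall. Origin: centre of the shank's tip; z up along the pin; x and y square to the grip's flats.
- pin_mid (a point): Centre of the pin's black square grip, half-way up it: 60 mm above the tip, 24 mm above the underside of the collar. Axes as pin. Best place to grasp.
- pin_seat (a point): Centre of the underside of the pin's collar, 36 mm above the tip. When the pin is fully home this lies at the height of the cover's top face; while the tip only stands on the carrier's face beside the hole it is 16 mm higher.
- pin_block: Fixed light wooden block 70 x 70 x 50 mm tall with one vertical 13 mm hole through its middle; the pin's collar rests on its top. Origin: centre of its underside.
- chamber: Fixed grinding chamber of a coffee grinder: grey drum, 168 mm diameter, flat aluminium cover whose top is 90 mm above the work surface, grey chute on its +x side reaching 125 mm from the axis. Origin: on the drum's vertical axis at the underside. The cover has one curved slot on the -x side. More than 40 N between pin and chamber (or the carrier in it) does damage.
- slot_mid (a point): Middle of the curved slot, at the cover's top face. The slot goes through the 8 mm cover, is 13 mm wide and its middle line is an arc of 50 mm radius about the drum's axis, which lies 50 mm along this frame's +x; y is tangent to the slot. The pin's centre can travel about 35 degrees (31 mm) along the arc either way before the slot's end walls stop it. Axes as chamber.
- pitcher: Bystander: steel milk pitcher, 84 mm in diameter, 100 mm tall, handle at its +y side. Origin: centre of its underside.
- tamper: Bystander: dark steel coffee tamper, 58 mm in diameter, 88 mm tall. Origin: centre of its underside.
- bean_jar: Bystander: amber glass bean jar, 80 mm in diameter, 130 mm tall. Origin: centre of its underside.
- carrier_face (a point): Point 20 mm straight below slot_mid, on the flat top face of the dark steel burr carrier, which is rigid and does not turn. The carrier has a single vertical hole, 13 mm diameter, 24 mm deep, centred on the slot's 50 mm arc, anywhere within 32 degrees (28 mm) either way of the slot's middle: where is not measured and must be felt. This point is not the hole.
There are look-alikes about, which are no part of the job. Of the things that look like the pin_block, take the one that is nearest to the robot's base at the start.

How it is judged (in metres and radians):
On the way, in this order (a step that is already met when the one before it is completed fails the run):
1. the pin is lifted out of its block (height (world z) of pin above 0.055 m and contact force between pin and pin_block below 0.1 N), for 0.1 s.
2. the pin's tip is through the slot in the cover (z of pin in the frame of slot_mid below -0.01 m and horizontal distance between pin and slot_mid below 0.034 m and horizontal distance between pin and chamber between 0.043 and 0.057 m), for 0.1 s.
At the end, for the whole second after the job is handed in: The pin stands upright (within 0.1 rad) in the curved slot with its tip in the carrier's hole, its collar within 3 mm of the cover's top face, released and at rest (z of pin_seat in the frame of slot_mid between -0.004 and 0.003 m and horizontal distance between pin_seat and slot_mid below 0.034 m and horizontal distance between pin_seat and chamber between 0.043 and 0.057 m and angle between pin's own z axis and vertical below 0.1 rad and linear speed of pin below 0.02 m/s); the robot touches nothing.
It fails at once if the pin is pressed or pushed against the chamber or carrier with more than 40 N (contact force between pin and chamber above 40 N).
It fails at once if a bystander is moved more than 30 mm (distance of any of pitcher, tamper, bean_jar from where it was at the start of the episode above 0.03 m).
It also fails if it takes over 64 s, if anything falls off the work surface, if the arm or the gripper's body presses on something with over 40 N, if the wrist force passes 120 N, or if a joint passes its speed limit or range.

### The arm

A 6-joint arm with a two-finger parallel gripper is mounted at the origin on the work surface. World frame = base frame: x ahead of the robot, y to its left, z up, the work surface at z = 0. Lengths are in mm, angles in rad, forces in N, time in s.
With the tool pointing down it reaches from about 325 to 775 mm from the base axis. Payload 5.5 kg.
Tool frame: the origin (TCP) lies at the very end of the fingers, on their centre line; the grasp point (between the pads) lies 19 mm behind it; z points along the fingers, y is the direction in which the jaws open and shut (so a half turn about z gives the same grasp; the last joint's range is limited). The gripper opens to 85 mm and grips with 20 to 120 N. Pads are 22 mm wide; open, the fingers measure 114 mm over their backs; the gripper's body (76 mm by 85 mm) begins 54 mm behind the grasp point. The pads swing forward as they close: fully open they stand 13 mm farther back than shut.
Start: joints at [-1.234, 0.091, 1.231, -0, 1.82, -0.057], TCP at [230.221, -554.089, 231.275] pointing down, gripper open.
Joint ranges: [-2.87, 2.87], [-0.86, 2.18], [0.17, 2.46], [-1.51, 4.65], [0.06, 2.69], [-2.65, 2.65]. Speed limits (rad/s): [2.57, 2.57, 3.01, 3.14, 3.14, 3.14].

### API

Orientations are given as [roll, pitch, yaw] about the fixed x, y, z axes, in that order (R = Rz(yaw) Ry(pitch) Rx(roll)).
In Python, from plant import manip gives the robot as it stands.
- The arm moves only by the tool arm_command, never from a script. Its argument "deltas" is one flat list of numbers, 4 for each row, row after row: the shift along the tool's x, y, z in cm, then the turn about the tool's z in rad. In form: [dx, dy, dz, twist, dx, dy, dz, twist, ...]. A call has 1 to 12 rows; each row shifts and turns the pose as measured when the row begins, along the tool's axes as they then stand; what a row does not reach is not made up. A row lasts 1/12 s, in which the tool goes at most 41.7 mm and 7.16 degrees, less where a joint would pass 70% of its speed; a pose out of reach is approached as far as the arm can. A call is refused whole if a number of a shift passes 4.17 or a number of a turn 0.125, either way. A call with a gripper value outside its range is refused whole. "grip" is the finger opening in cm, from 0 to 8.54, set as the call begins (left out, the last holds). The fingers move at their own pace and stop on an object; "force" is the grip in N (left out, the last holds). Time passes only in rows, so rows that do not move let the fingers close. It gives the time, the measured TCP pose, the force and the opening at its end, in the units of the state.
- manip.get_state(): the state, without advancing time (a new reading comes with each control period).
- manip.snapshot(name): name is "scene" or "top" or "wrist"; returns a dict with "image" (400x640x3 uint8, red, green, blue), "z_map" (400x640 float32, mm along the optical axis (not along the pixel's ray), 0 where there is no reading), "fov_y" (degrees; the focal length in pixels is half the picture's height over the tangent of half this angle, whatever the lens; pixels are square), "cx", "cy" (the principal point, pixels), "world_from_camera" (4x4, takes a point from camera to world coordinates); the wrist camera has in their place "mount" (4x4, takes a point from camera to tool coordinates, whose origin is the TCP and whose axes are the flange's). Camera axes: x right, y down, z forward; pixel columns grow to the right and rows downward; lengths in mm; the calibration is good to about 2 mm. A picture is of the moment at which its call begins: read the wrist's pose just before it.
- manip.finish_job(): hands the job in, once; it reports no verdict.
Trained networks look in the newest picture that a camera, given by its name, has taken for a name from the list of things; names that differ only in an ending like _2 or _b are one class to them, and where a whole thing is asked for, a point or a joint stands for the part that bears it (a point fixed in the world has none). Each returns a list of dicts, best first, with "confidence" (0 to 1); they miss things now and then, are a little off and sometimes report something else, mostly with a low value. They report only what shows in the picture. A call takes as long as a camera call. They do not tell look-alikes from the thing itself.
- manip.masks_of(thing, camera): "region" (400x640 bool, what is visible of it) and "centre" ([column, row] in pixels, amid what is visible of it).
The state is a dict: "time_s": time; "joints": joint angles; "qd": joint speeds; "effort": joint torques, N m; "tcp_pos": TCP position; "ee_rot": TCP orientation; "force": force on the tool from outside, world axes, zero at the start; "torque": the same for the moment, N m; "opening": opening from 0.0 (shut) to 1.0 (fully open).
Only numpy, scipy, OpenCV 4.12 (cv2) and the standard library are available. Lean on these libraries where they do the work, as an engineer would, in place of code of your own. Each camera call takes 0.05 s, during which the arm holds its last target. There are 200 camera calls.

## Working session

There is one attempt and no reset: what is moved stays moved. The work goes in short steps, Python scripts to look and compute and a tool call to move; the robot and the scene stay as the last step left them, time stands still between calls to the robot, and variables do not carry over. Pictures are saved under pics/ and viewed, about 8 in all and at most 12, crops included, and the job is handed in when it is done.

Besides the shell and the picture viewer there is one more tool, called after "Emit:" in YAML: its name, and indented under it one key for each argument. arm_command: Moves the arm, as the interface text tells. Its arguments: {"type":"object","properties":{"deltas":{"type":"array"},"grip":{"type":"number"},"force":{"type":"number"}},"required":["deltas"]}

```bash
ls; mkdir -p pics; cat > h.py <<'E'
from plant import manip
import numpy as np, cv2
from scipy.spatial.transform import Rotation as R
def snap(c):
    st=manip.get_state(); s=manip.snapshot(c)
    if 'mount' in s:
        T=np.eye(4);T[:3,:3]=R.from_euler('xyz',st['ee_rot']).as_matrix();T[:3,3]=st['tcp_pos'];s['T']=T@np.array(s['mount'])
    else: s['T']=np.array(s['world_from_camera'])
    return s
def cloud(s):
    z=s['z_map'];f=200/np.tan(np.radians(s['fov_y'])/2)
    v,u=np.mgrid[:400,:640]
    p=np.stack([(u-s['cx'])/f*z,(v-s['cy'])/f*z,z],-1)
    w=p@s['T'][:3,:3].T+s['T'][:3,3]; w[z<=0]=np.nan
    return w
def proj(s,p):
    f=200/np.tan(np.radians(s['fov_y'])/2)
    q=np.linalg.inv(s['T'])@np.append(p,1); return f*q[0]/q[2]+s['cx'],f*q[1]/q[2]+s['cy']
def save(n,im): cv2.imwrite(f'pics/{n}.png',im[...,::-1])
E
python3 - <<'E'
from h import *
st=manip.get_state();print({k:np.round(v,3) for k,v in st.items()})
ims=[]
for c in ['scene','top']:
    s=snap(c);w=cloud(s);im=s['image'].copy();save(c,im)
    np.savez(f'{c}.npz',w=w,im=im,T=s['T'])
    print(c,s['fov_y'],np.round(s['T'],2).tolist())
    for t in ['pin','pin_block','chamber','pitcher','tamper','bean_jar','slot_mid']:
        for m in manip.masks_of(t,c)[:4]:
            p=w[m['region']];p=p[~np.isnan(p[:,0])]
            if len(p): print(c,t,round(m['confidence'],2),np.round(m['centre']),len(p),np.round(np.percentile(p,[3,50,97],axis=0)).tolist())
E
```

```text
pics
{'time_s': np.float64(0.0), 'joints': array([-1.234,  0.092,  1.232, -0.   ,  1.82 , -0.057]), 'qd': array([ 0.001,  0.002, -0.001, -0.   ,  0.   ,  0.001]), 'effort': array([-4.0000e-03, -4.5873e+01, -4.1803e+01, -0.0000e+00,  1.2000e-02,
       -0.0000e+00]), 'tcp_pos': array([ 230.102, -553.816,  230.13 ]), 'ee_rot': array([-3.14 , -0.   ,  0.394]), 'force': array([-0.542,  0.019, -0.185]), 'torque': array([-0.02 ,  0.019, -0.046]), 'opening': np.float64(1.002)}
scene 51.23576921044361 [[0.02, 0.58, -0.82, 1385.45], [1.0, -0.0, 0.03, -12.23], [0.02, -0.82, -0.58, 625.96], [0.0, 0.0, 0.0, 1.0]]
scene pin 0.66 [359. 194.] 194 [[557.0, 97.0, 55.0], [568.0, 108.0, 79.0], [575.0, 120.0, 96.0]]
scene pin_block 0.93 [355. 242.] 975 [[656.0, 52.0, 4.0], [704.0, 85.0, 50.0], [734.0, 119.0, 53.0]]
scene pin_block 0.91 [398. 276.] 1686 [[749.0, 129.0, 5.0], [799.0, 164.0, 49.0], [821.0, 206.0, 52.0]]
scene pin_block 0.86 [363. 216.] 903 [[542.0, 68.0, 6.0], [584.0, 107.0, 42.0], [605.0, 150.0, 53.0]]
scene pin_block 0.79 [450. 208.] 1076 [[515.0, 307.0, 2.0], [565.0, 336.0, 43.0], [584.
[... 1072 characters left out ...]
 0.81 [191. 231.] 816 [[509.0, 306.0, 14.0], [544.0, 339.0, 49.0], [577.0, 378.0, 54.0]]
top pin_block 0.61 [257. 144.] 747 [[741.0, 129.0, 11.0], [774.0, 165.0, 49.0], [813.0, 199.0, 54.0]]
top chamber 0.72 [375. 222.] 3879 [[480.0, -219.0, 66.0], [558.0, -149.0, 90.0], [661.0, -71.0, 94.0]]
top pitcher 0.9 [190. 162.] 1136 [[682.0, 294.0, 1.0], [727.0, 345.0, 42.0], [761.0, 374.0, 100.0]]
top tamper 0.75 [455. 178.] 368 [[656.0, -386.0, 15.0], [675.0, -363.0, 24.0], [703.0, -346.0, 89.0]]
top bean_jar 0.63 [311. 127.] 955 [[774.0, -18.0, 18.0], [799.0, 17.0, 128.0], [840.0, 51.0, 133.0]]
top slot_mid 0.79 [378. 222.] 3795 [[481.0, -218.0, 68.0], [557.0, -149.0, 90.0], [658.0, -72.0, 94.0]]
```

```bash
python3 - <<'E'
import cv2,numpy as np
a=cv2.imread('pics/top.png')[100:290,160:500];b=cv2.imread('pics/scene.png')[150:320,100:560]
a=cv2.resize(a,None,fx=2,fy=2,interpolation=3);b=cv2.resize(b,(800,296))[:,:]
a=cv2.copyMakeBorder(a,0,0,0,120,0)[:304+0] if 0 else cv2.copyMakeBorder(a,0,0,0,120,0)
b=b[:220]
cv2.imwrite('pics/v1.png',np.vstack([a,b]))
E
```

```text
(no output)
```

View pics/v1.png

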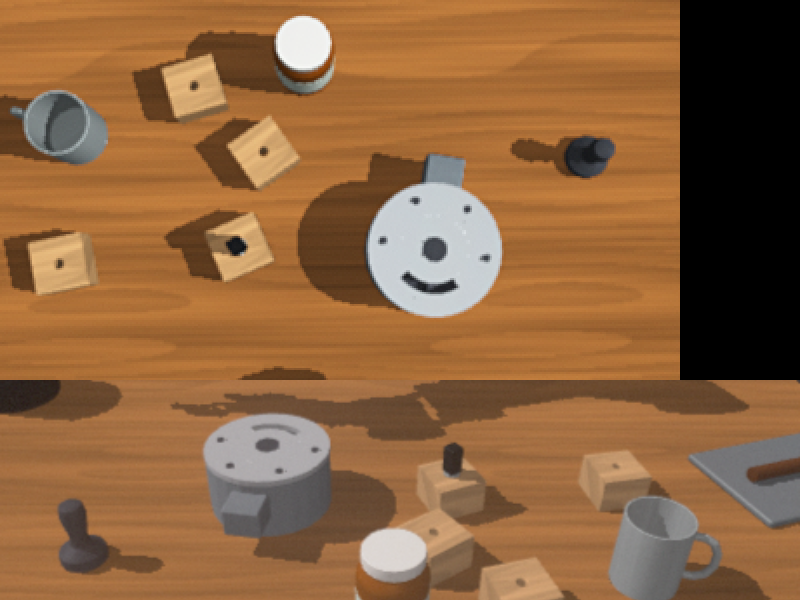

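The picture shows one pin, upright in the block at crop (237,245), which is the block nearest the base. The chamber is at (434,249), with its slot on the -x side at about (430,283).

```bash
cat >> h.py <<'E'
def plan(p,yaw=None,n=1):
    st=manip.get_state();Rm=R.from_euler('xyz',st['ee_rot']).as_matrix()
    d=Rm.T@(np.array(p)-st['tcp_pos'])/10
    print('t',round(float(st['time_s']),2),'tcp',np.round(st['tcp_pos'],1),'rot',np.round(st['ee_rot'],4),'F',np.round(st['force'],1),'op',round(float(st['opening']),3))
    print('delta cm',np.round(d,3),'per row',np.round(d/n,3))
    if yaw is not None: print('twist',-(yaw-st['ee_rot'][2]))
E
python3 - <<'E'
from h import *
s=snap('wrist');print(np.round(s['mount'],2).tolist(),s['fov_y'])
w=np.load('top.npz')['w'];p=w.reshape(-1,3);p=p[~np.isnan(p[:,0])]
q=p[(p[:,2]>85)&(p[:,2]<97)&(abs(p[:,0]-565)<110)&(abs(p[:,1]+147)<110)]
c,r=cv2.minEnclosingCircle(q[:,:2].astype(np.float32));print(c,r,np.median(q[:,2]))
plan([500,-145,240],n=11)
E
```

```text
[[-0.0, -0.95, -0.3, 76.11], [1.0, -0.0, 0.0, -0.06], [-0.0, -0.3, 0.95, -142.7], [0.0, 0.0, 0.0, 1.0]] 61.63775028199819
(553.5468139648438, -146.71913146972656) 85.0805892944336 90.20654899416922
t 0.85 tcp [ 230.2 -554.1  231.3] rot [3.1415 0.     0.3938] F [-0.4 -1.1 -0.4] op 0.996
delta cm [ 40.609 -27.426  -0.873] per row [ 3.692 -2.493 -0.079]
```

Emit:
arm_command:
  deltas: [3.4, -2.3, -0.07, 0, 3.4, -2.3, -0.07, 0, 3.4, -2.3, -0.07, 0, 3.4, -2.3, -0.07, 0, 3.4, -2.3, -0.07, 0, 3.4, -2.3, -0.07, 0, 3.4, -2.3, -0.07, 0, 3.4, -2.3, -0.07, 0, 3.4, -2.3, -0.07, 0, 3.4, -2.3, -0.07, 0, 3.4, -2.3, -0.07, 0, 3.4, -2.3, -0.07, 0]

```text
time_s: 1.85
tcp_pos: [502.9, -140.3, 237.6]
ee_rot: [3.141, -0.001, 0.378]
force: [0.2, -1.7, -0.3]
opening: 0.997
```

```bash
python3 - <<'E'
from h import *
plan([500,-145,240],n=4)
E
```

```text
t 1.85 tcp [ 502.9 -140.3  237.6] rot [ 3.1409e+00 -6.0000e-04  3.7790e-01] F [ 0.2 -1.7 -0.3] op 0.997
delta cm [-0.441  0.331 -0.244] per row [-0.11   0.083 -0.061]
```

Emit:
arm_command:
  deltas: [0, 0, 0, 0, 0, 0, 0, 0, 0, 0, 0, 0]

```text
time_s: 2.1
tcp_pos: [506.3, -132.4, 237.4]
ee_rot: [-3.14, -0.003, 0.39]
force: [-0.1, -0.4, 0.0]
opening: 1.001
```

```bash
python3 - <<'E'
from h import *
s=snap('wrist');w=cloud(s);np.savez('wch.npz',w=w,im=s['image'],T=s['T']);im=s['image'];save('w1',im)
p=w.reshape(-1,3);g=im.reshape(-1,3).max(1)
top=(abs(p[:,2]-90)<5)
q=p[top];print(len(q),np.median(q[:,2]),q.min(0),q.max(0))
# dark pixels
from scipy.optimize import least_squares
m=(g<90).reshape(400,640).astype(np.uint8)
n,l,st,c=cv2.connectedComponentsWithStats(m)
for i in range(1,n):
    if st[i,4]>80: 
        z=w[l==i]; print(i,st[i],c[i],np.round(np.nanmedian(z,0)))
E
```

```text
30587 90.27349650344746 [ 466.79442648 -232.29239284   85.02478421] [636.83846349 116.17775176  94.99396546]
1 [   0    0  109   41 2878] [55.85719249 14.26615705] [550. 110.  53.]
2 [132   0  26  51 700] [144.24285714  28.22714286] [567.  70.  37.]
3 [234   1  64  30 331] [260.18429003  13.5407855 ] [625. -14.  -0.]
7 [351   0  64  37 465] [387.21505376  11.86666667] [ 672. -139.    1.]
26 [203  38  61  31 257] [229.07392996  52.08949416] [578.   3.  -0.]
36 [358  53  12  12 106] [363.46226415  58.28301887] [ 614. -124.   92.]
38 [198  57  71  33 284] [230.28169014  72.41197183] [560.  -5.  -0.]
49 [ 547   71   93   58 3674] [595.69243332 100.48121938] [ 672. -359.   22.]
58 [196  82  65  35 503] [227.43141153  99.77932406] [532. -12.   0.]
68 [286  92  11  11  95] [291.07368421  97.24210526] [564. -82.  92.]
69 [423 100  12  11 101] [428.5049505  104.75247525] [ 602. -189.   92.]
74 [205 114  52  24 198] [229.05555556 125.36868687] [506. -21.   0.]
75 [339 123  36  36 996] [356.72289157 140.61646586] [ 552. -146.   92.]
76 [296 156  67  47 936] [327.29700855 183.76068376] [ 501. -139.   70.]
78 [    0   259   640   141 41612] [321.27520907 356.54311256] [ 514. -129.  307.]
```

View pics/w1.png

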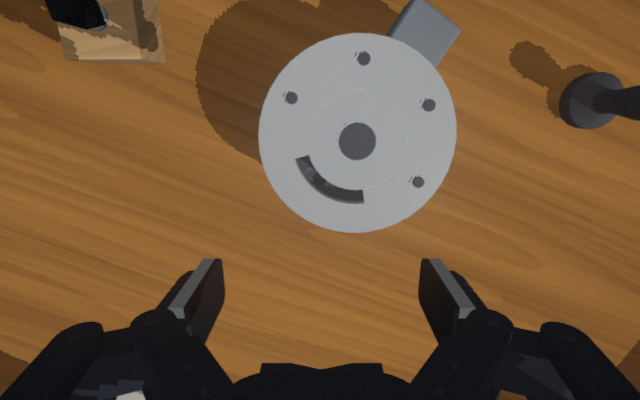

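```bash
python3 - <<'E'
from h import *
d=np.load('wch.npz');w=d['w'];T=d['T'];im=d['im']
C=T[:3,3]
top=(abs(w[...,2]-90.3)<5)
m=cv2.morphologyEx(top.astype(np.uint8),cv2.MORPH_OPEN,np.ones((5,5)))
n,l,st,c=cv2.connectedComponentsWithStats(m);i=1+np.argmax(st[1:,4]);print(st[i])
cnt,_=cv2.findContours((l==i).astype(np.uint8),0,cv2.CHAIN_APPROX_NONE);cn=max(cnt,key=len)[:,0]
from scipy.optimize import least_squares
b=w[cn[:,1],cn[:,0]];b=b[~np.isnan(b[:,0])]
f=least_squares(lambda q:np.hypot(b[:,0]-q[0],b[:,1]-q[1])-q[2],[553,-147,84],loss='soft_l1');print('circle',f.x)
cx,cy=f.x[:2]
# rays to z=90.3
k=(90.3-C[2])/(w[...,2]-C[2]);P=C+(w-C)*k[...,None]
dx,dy=P[...,0]-cx,P[...,1]-cy;r=np.hypot(dx,dy);a=np.degrees(np.arctan2(dy,dx))
g=im.max(2)
sl=(r>40)&(r<60)&(g<125)&(dx<0)
aa=np.degrees(np.arctan2(-dy,-dx))
print('slot ang',np.percentile(aa[sl],[0,1,2,5,50,95,98,99,100]),'r',np.percentile(r[sl],[2,50,98]))
for k0 in range(-60,60,3):
    s=sl&(aa>=k0)&(aa<k0+3)&(r>46)&(r<54)
    if s.sum(): print(k0,s.sum(),np.round(np.nanpercentile(w[s][:,2],[5,25,50,75,95])),np.round(im[s].mean(0)))
ch=None
x,y=280,140
cv2.imwrite('pics/slot.png',cv2.resize(im[140:220,280:380,::-1],None,fx=8,fy=7,interpolation=2))
s=sl; 
for nm in ['scene','top']:
    d2=np.load(nm+'.npz')
E
```

```text
[  259    33   198   200 29826]
circle [ 552.03287668 -146.90103274   84.3327536 ]
slot ang [-52.18062382 -51.40093219 -50.5735411  -48.27210214 -11.54537285
  26.20553074  28.87173948  29.82547121  79.46782703] r [43.72522077 50.24301834 56.06702704]
-54 10 [69. 70. 71. 85. 90.] [84. 84. 87.]
-51 29 [69. 70. 70. 71. 71.] [66. 66. 69.]
-48 25 [69. 70. 70. 71. 72.] [72. 72. 75.]
-45 27 [69. 70. 70. 71. 71.] [74. 74. 78.]
-42 27 [69. 70. 70. 71. 71.] [77. 77. 81.]
-39 26 [69. 70. 70. 71. 71.] [86. 86. 90.]
-36 25 [69. 70. 70. 71. 71.] [79. 79. 82.]
-33 27 [69. 70. 70. 71. 71.] [78. 78. 82.]
-30 24 [29. 32. 69. 70. 71.] [69. 69. 72.]
-27 28 [30. 43. 60. 70. 71.] [60. 60. 62.]
-24 26 [34. 52. 59. 68. 70.] [56. 55. 57.]
-21 24 [52. 57. 63. 69. 70.] [56. 55. 56.]
-18 26 [64. 67. 70. 70. 71.] [58. 58. 59.]
-15 24 [69. 69. 70. 70. 71.] [63. 63. 65.]
-12 24 [70. 70. 71. 71. 72.] [62. 62. 64.]
-9 27 [69. 70. 70. 71. 71.] [60. 60. 62.]
-6 27 [69. 70. 70. 70. 71.] [60. 59. 61.]
-3 23 [69. 70. 70. 71. 72.] [60. 59. 61.]
0 25 [69. 70. 70. 71. 71.] [60. 59. 61.]
3 24 [70. 70. 70. 71. 71.] [60. 59. 61.]
6 25 [69. 70. 70. 71. 71.] [60. 60. 61.]
9 24 [70. 70. 70. 70. 71.] [60. 59. 61.]
12 25 [69. 70. 70. 71. 71.] [61. 60. 62.]
15 24 [69. 70. 70. 71. 71.] [61. 60. 62.]
18 23 [69. 70. 70. 71. 71.] [60. 59. 61.]
21 20 [69. 70. 70. 71. 71.] [60. 60. 62.]
24 24 [69. 70. 70. 71. 71.] [61. 60. 62.]
27 24 [69. 70. 70. 71. 71.] [65. 64. 66.]
30 5 [70. 71. 83. 85. 85.] [108. 108. 109.]
```

View pics/slot.png

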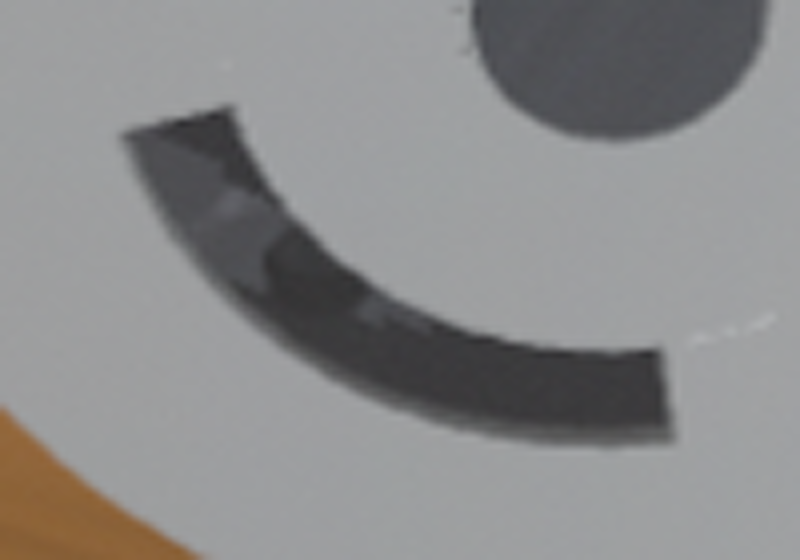

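The slot runs from about (120,130) to (670,430) in the crop. The dark patch at about (310,270) reads deeper than the carrier face, so it is probably the hole. I'll measure it there and confirm by feel.

```bash
python3 - <<'E'
from h import *
d=np.load('wch.npz');w=d['w'];c=np.array([552.03,-146.9])
p=w.reshape(-1,3);e=p[:,:2]-c;r=np.hypot(*e.T);aa=np.degrees(np.arctan2(-e[:,1],-e[:,0]))
h=(p[:,2]<66)&(p[:,2]>20)&(r<62)
print(h.sum(),np.percentile(aa[h],[0,5,50,95,100]),np.percentile(r[h],[0,5,50,95,100]))
f=(abs(p[:,2]-70)<2.0)&(r>40)&(r<60)
for t in np.arange(-45,25,1.):
    a=np.radians(t);q=c-50*np.array([np.cos(a),np.sin(a)])
    D=np.hypot(*(p[:,:2]-q).T)
    o=(h&(D>7)).sum(),(f&(D<5.8)).sum()
    if sum(o)<40: print(t,o,np.round(q,1))
# pin
d=np.load('top.npz')['w'];q=d.reshape(-1,3);g=q[(q[:,2]>88)&(np.hypot(q[:,0]-561,q[:,1]-105)<25)];print('grip top',len(g),np.median(g,0),cv2.minAreaRect(g[:,:2].astype(np.float32)))
g=q[(abs(q[:,2]-50)<3)&(np.hypot(q[:,0]-561,q[:,1]-105)<60)];print('block',cv2.minAreaRect(g[:,:2].astype(np.float32)))
plan([500,105,240],n=7)
E
```

```text
99 [-22.31390101 -20.04516455 -15.15297494 -11.24386291 -10.05190334] [49.36349649 52.0278981  55.77150803 58.62188984 59.43518185]
-19.0 (np.int64(36), np.int64(0)) [ 504.8 -130.6]
-18.0 (np.int64(24), np.int64(0)) [ 504.5 -131.4]
-17.0 (np.int64(27), np.int64(9)) [ 504.2 -132.3]
grip top 62 [561.36560744 105.24504524  93.0290983 ] ((561.7777709960938, 105.939453125), (18.84333610534668, 19.68453025817871), 35.758758544921875)
block ((562.0060424804688, 106.31131744384766), (70.21298217773438, 70.16327667236328), 22.69881820678711)
t 2.15 tcp [ 506.  -132.9  237.4] rot [-3.1405e+00 -2.5000e-03  3.8940e-01] F [-0.8  0.3 -0.9] op 1.0
delta cm [  8.474 -22.243  -0.213] per row [ 1.211 -3.178 -0.03 ]
```

```bash
python3 - <<'E'
from h import *
plan([570,110,240],n=7)
E
```

```text
t 2.15 tcp [ 506.  -132.9  237.4] rot [-3.1405e+00 -2.5000e-03  3.8940e-01] F [-0.8  0.3 -0.9] op 1.0
delta cm [ 15.139 -20.048  -0.199] per row [ 2.163 -2.864 -0.028]
```

Emit:
arm_command:
  deltas: [2.2, -2.9, 0, 0, 2.2, -2.9, 0, 0, 2.2, -2.9, 0, 0, 2.2, -2.9, 0, 0, 2.2, -2.9, 0, 0, 2.2, -2.9, 0, 0, 1.5, -2, 0, 0, 0, 0, 0, 0, 0, 0, 0, 0, 0, 0, 0, 0]

```text
time_s: 2.98
tcp_pos: [571.4, 92.0, 237.1]
ee_rot: [3.138, -0.001, 0.358]
force: [0.7, -0.6, 0.1]
opening: 0.995
```

```bash
python3 - <<'E'
from h import *
s=snap('wrist');w=cloud(s);np.savez('wpin.npz',w=w,im=s['image'],T=s['T']);im=s['image']
for m in manip.masks_of('pin','wrist')[:2]: print(m['confidence'],m['centre'],m['region'].sum())
p=w.reshape(-1,3);ok=np.hypot(p[:,0]-562,p[:,1]-105)<45
for lo,hi in [(90,100),(51.5,58),(46,51.4)]:
    g=p[ok&(p[:,2]>lo)&(p[:,2]<hi)]
    if len(g)>5: print(lo,len(g),np.median(g,0),cv2.minAreaRect(g[:,:2].astype(np.float32)))
u,v=map(int,proj(s,[562,105,94]));print(u,v)
sub=im[max(0,v-80):v+100,max(0,u-110):u+110];save('pinv',cv2.resize(sub,None,fx=3,fy=3))
plan([562,105,200])
E
```

```text
0.73 [300.0, 183.2] 777
0.6 [544.1, 241.7] 25160
90 493 [561.58271757 106.06635856  94.06398954] ((560.6950073242188, 105.85432434082031), (20.239620208740234, 20.049537658691406), 34.597164154052734)
51.5 215 [568.25930701 104.73828073  51.89933272] ((560.7407836914062, 106.80772399902344), (69.3956527709961, 67.823974609375), 22.427001953125)
46 3642 [566.65692125 107.75875941  50.19087941] ((560.6092529296875, 105.92829895019531), (70.3263168334961, 70.10951232910156), 22.53750228881836)
302 188
t 3.08 tcp [571.4  91.5 237.3] rot [ 3.1378e+00 -8.0000e-04  3.5740e-01] F [ 0.3  0.1 -0.1] op 1.002
delta cm [-0.412 -1.604  3.722] per row [-0.412 -1.604  3.722]
```

View pics/pinv.png

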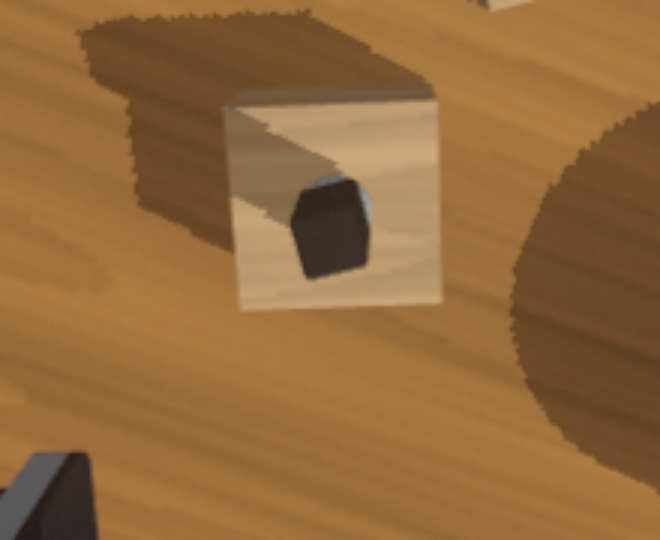

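Emit:
arm_command:
  deltas: [-0.2, -0.8, 2, -0.123, -0.2, -0.8, 2, -0.123, 0, 0, 2, 0, 0, 0, 2, 0, 0, 0, 0, 0, 0, 0, 0, 0]
  grip: 5

```text
time_s: 3.58
tcp_pos: [561.8, 94.9, 158.4]
ee_rot: [3.133, -0.005, 0.602]
force: [1.0, -0.4, 0.3]
opening: 0.586
```

```bash
python3 - <<'E'
from h import *
plan([560.7,105.9,57],0.604)
E
```

```text
t 3.58 tcp [561.8  94.9 158.4] rot [ 3.1329 -0.005   0.6021] F [ 1.  -0.4  0.3] op 0.586
delta cm [ 0.48 -1.06 10.13] per row [ 0.48 -1.06 10.13]
twist -0.0018835178638004768
```

Emit:
arm_command:
  deltas: [0.5, -1.05, 1, 0, 0, 0, 2, 0, 0, 0, 2, 0, 0, 0, 0, 0, 0, 0, 0, 0]

```text
time_s: 4.0
tcp_pos: [563.1, 106.4, 113.1]
ee_rot: [3.129, -0.014, 0.596]
force: [0.4, 0.0, 0.3]
opening: 0.586
```

```bash
python3 - <<'E'
from h import *
for i in range(2): plan([560.7,105.9,57],0.604); manip.snapshot('top')
E
```

```text
t 4.0 tcp [563.1 106.4 113.1] rot [ 3.1289 -0.0144  0.5964] F [0.4 0.  0.3] op 0.586
delta cm [-0.308 -0.162  5.608] per row [-0.308 -0.162  5.608]
twist -0.00756117510592047
t 4.05 tcp [563.  106.4 113. ] rot [ 3.1292 -0.014   0.5965] F [-0.3  0.3  0. ] op 0.591
delta cm [-0.295 -0.153  5.592] per row [-0.295 -0.153  5.592]
twist -0.0075177119813635285
```

Emit:
arm_command:
  deltas: [-0.1, -0.05, 0.6, 0, -0.1, -0.05, 1, 0, -0.1, -0.05, 1.2, 0, 0, 0, 1.2, 0, 0, 0, 0.8, 0, 0, 0, 0.5, 0, 0, 0, 0, 0, 0, 0, 0, 0]

```text
time_s: 4.77
tcp_pos: [562.0, 106.1, 57.9]
ee_rot: [3.127, -0.018, 0.596]
force: [-0.2, -0.2, 0.9]
opening: 0.583
```

```bash
python3 - <<'E'
from h import *
plan([560.7,105.9,57],0.604)
s=snap('wrist');im=s['image'];u,v=map(int,proj(s,[561,106,94]));print(u,v)
save('pre',im)
E
```

```text
t 4.77 tcp [562.  106.1  57.9] rot [ 3.127  -0.0185  0.5963] F [-0.2 -0.2  0.9] op 0.583
delta cm [-0.116 -0.058  0.083] per row [-0.116 -0.058  0.083]
twist -0.00770942133106145
321 308
```

View pics/pre.png

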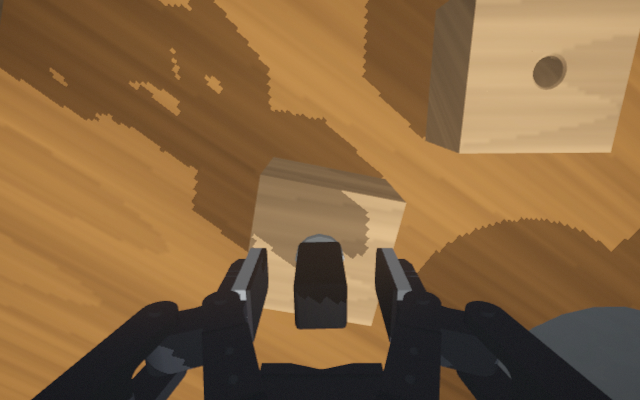

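The grip at (320,285) sits square and centred between the pads, so I'll close.

Emit:
arm_command:
  deltas: [-0.1, -0.05, 0, 0, 0, 0, 0, 0, 0, 0, 0, 0, 0, 0, 0, 0, 0, 0, 0, 0, 0, 0, 0, 0, 0, 0, 0, 0]
  grip: 0.5
  force: 45

```text
time_s: 5.4
tcp_pos: [561.5, 106.0, 59.4]
ee_rot: [3.126, -0.02, 0.596]
force: [-0.9, 0.7, -1.8]
opening: 0.224
```

```bash
python3 - <<'E'
from h import *
plan([560.7,105.9,57],0.604)
E
```

```text
t 5.4 tcp [561.5 106.   59.4] rot [ 3.126  -0.0203  0.5963] F [-0.9  0.7 -1.8] op 0.224
delta cm [-0.076 -0.038  0.242] per row [-0.076 -0.038  0.242]
twist -0.0076793092132961815
```

Emit:
arm_command:
  deltas: [0, 0, -0.5, 0, 0, 0, -1, 0, 0, 0, -1.2, 0, 0, 0, -1.2, 0, 0, 0, -1.2, 0, 0, 0, -1.2, 0, 0, 0, -1.2, 0, 0, 0, -1.2, 0, 0, 0, -1, 0, 0, 0, -0.5, 0, 0, 0, 0, 0, 0, 0, 0, 0]

```text
time_s: 6.4
tcp_pos: [559.6, 106.3, 176.9]
ee_rot: [3.123, -0.026, 0.596]
force: [-1.0, -0.3, -0.6]
opening: 0.224
```

```bash
python3 - <<'E'
from h import *
plan([500,-120,165],0.604)
manip.snapshot('scene');plan([504.4,-131.9,165],0.604)
E
```

```text
t 6.4 tcp [559.6 106.3 176.9] rot [ 3.1231 -0.0263  0.5963] F [-1.  -0.3 -0.6] op 0.224
delta cm [-17.664  15.361   1.014] per row [-17.664  15.361   1.014]
twist -0.007677911203549548
t 6.45 tcp [559.5 106.3 176.8] rot [ 3.1231 -0.0262  0.5964] F [-0.7 -0.5 -1.3] op 0.227
delta cm [-17.965  16.596   1.017] per row [-17.965  16.596   1.017]
twist -0.007633920657737936
```

Emit:
arm_command:
  deltas: [-1, 0.9, 0, 0, -2, 1.8, 0, 0, -2.4, 2.2, 0, 0, -2.4, 2.2, 0, 0, -2.4, 2.2, 0, 0, -2.4, 2.2, 0, 0, -2, 1.8, 0, 0, -1.2, 1.1, 0, 0, -0.6, 0.6, 0, 0, 0, 0, 0, 0]

```text
time_s: 7.28
tcp_pos: [499.0, -122.5, 163.7]
ee_rot: [3.134, -0.011, 0.599]
force: [-0.2, -0.8, -0.8]
opening: 0.23
```

```bash
python3 - <<'E'
from h import *
manip.snapshot('top');manip.snapshot('top')
plan([504.4,-131.9,165],0.604)
s=snap('scene');w=cloud(s);im=s['image'];save('sc2',im)
u,v=map(int,proj(s,[504,-132,130]));print(u,v)
sub=im[v-50:v+50,u-70:u+70];save('sc2c',cv2.resize(sub,None,fx=5,fy=5,interpolation=2))
p=w.reshape(-1,3);ok=np.hypot(p[:,0]-504,p[:,1]+132)<30
for z in range(100,165,4):
    g=p[ok&(abs(p[:,2]-z)<2)]
    if len(g): print(z,len(g),np.round(g.min(0),1),np.round(g.max(0),1))
E
```

```text
t 7.38 tcp [ 499.7 -120.6  163.8] rot [ 3.1343 -0.0118  0.6005] F [ 0.2 -0.2 -1.2] op 0.23
delta cm [-0.248  1.202 -0.11 ] per row [-0.248  1.202 -0.11 ]
twist -0.0035497437267341114
259 162
120 2 [ 503.1 -119.7  120.4] [ 503.7 -117.2  120.8]
124 5 [ 501.3 -122.1  122.5] [ 504.9 -114.8  124.9]
128 6 [ 502.5 -121.6  126. ] [ 504.9 -114.5  128.9]
132 6 [ 500.2 -121.6  130.1] [ 505.6 -114.3  133.2]
136 6 [ 500.3 -120.9  134. ] [ 508.6 -114.3  137.6]
140 6 [ 500.7 -120.7  138.3] [ 506.1 -113.7  142. ]
144 6 [ 499.3 -120.7  142.4] [ 504.7 -113.5  145.9]
148 8 [ 499.7 -123.   146. ] [ 505.2 -113.5  149.3]
152 3 [ 504.  -119.7  150.9] [ 507.6 -115.4  152.8]
156 6 [ 504.5 -126.8  155.6] [ 511.  -107.9  157.3]
160 16 [ 504.1 -128.9  158.3] [ 513.3 -107.7  161.7]
164 13 [ 502.4 -132.9  162. ] [ 514.8 -105.3  165.9]
```

View pics/sc2c.png

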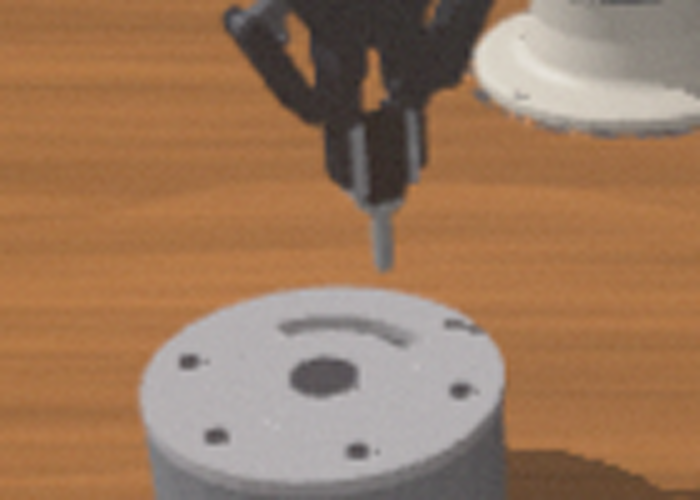

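The scene view shows the pin held nearly upright, with its tip at (385,270), just +y of the slot's +y end. I'll compare against the chamber fit from this same camera.

```bash
python3 - <<'E'
from h import *
from scipy.optimize import least_squares
for nm in ['scene','top']:
    d=np.load(nm+'.npz');w=d['w']
    m=((abs(w[...,2]-90)<6)&(np.hypot(w[...,0]-552,w[...,1]+147)<100)).astype(np.uint8)
    n,l,st,c=cv2.connectedComponentsWithStats(m);i=1+np.argmax(st[1:,4])
    cnt,_=cv2.findContours((l==i).astype(np.uint8),0,cv2.CHAIN_APPROX_NONE);cn=max(cnt,key=len)[:,0]
    b=w[cn[:,1],cn[:,0]];b=b[~np.isnan(b[:,0])]
    f=least_squares(lambda q:np.hypot(b[:,0]-q[0],b[:,1]-q[1])-q[2],[553,-147,84],loss='soft_l1');print(nm,f.x,np.median(w[l==i],0)[2])
# shank now in both cams
for nm in ['scene','top']:
    s=snap(nm);w=cloud(s);im=s['image'];g=im.max(2)
    m=(np.hypot(w[...,0]-502,w[...,1]+120)<14)&(w[...,2]>119)&(w[...,2]<147)
    q=w[m];print(nm,len(q),np.round(q.mean(0),1) if len(q) else '')
    if nm=='scene':
        for v in np.unique(np.where(m)[0]):
            u=np.where(m[v])[0];print(v,u.min(),u.max(),np.round(w[v,u].mean(0),1))
        for z in (120,145): print(proj(s,[499.7,-120.6,z]))
E
```

```text
scene [ 554.25309004 -144.02054863   83.9025264 ] 91.0571481058335
top [ 553.39433035 -146.37594402   83.88219235] 90.18859634031787
scene 38 [ 504.4 -117.5  134.8]
156 264 264 [ 499.7 -120.8  145.9]
157 264 267 [ 503.4 -117.   145.2]
158 264 267 [ 504.1 -117.1  142.9]
159 264 267 [ 504.4 -117.2  140.4]
160 264 267 [ 503.8 -117.4  137.3]
161 264 267 [ 505.  -117.4  135.3]
162 264 267 [ 503.5 -117.8  131.7]
163 264 267 [ 505.8 -117.7  130.2]
164 264 267 [ 504.7 -118.   126.9]
165 265 267 [ 506.  -116.8  124.9]
166 265 266 [ 506.  -118.2  122.1]
(np.float64(264.76480210224963), np.float64(165.4547213764993))
(np.float64(264.1196427853934), np.float64(156.33306993353256))
top 0
```

Emit:
arm_command:
  deltas: [-0.1, 0.5, 0.5, 0, -0.1, 0.5, 0.7, 0, 0, 0.2, 0.5, 0, 0, 0, 0, 0]

```text
time_s: 7.87
tcp_pos: [507.5, -128.4, 146.2]
ee_rot: [3.133, -0.014, 0.609]
force: [0.3, -0.0, -2.1]
opening: 0.223
```

```bash
python3 - <<'E'
from h import *
manip.snapshot('top')
plan([504.0,-131.9,140],0.604)
E
```

```text
t 7.92 tcp [ 507.5 -128.3  146.5] rot [ 3.1328 -0.0137  0.6086] F [ 0.1  0.1 -1.6] op 0.228
delta cm [-0.498  0.087  0.646] per row [-0.498  0.087  0.646]
twist 0.004648843872884334
```

Emit:
arm_command:
  deltas: [-0.25, 0.05, 0.2, 0, -0.25, 0.05, 0.2, 0, 0, 0, 0, 0, 0, 0, 0, 0]

```text
time_s: 8.25
tcp_pos: [503.6, -132.1, 141.7]
ee_rot: [3.134, -0.013, 0.609]
force: [1.0, -0.4, -1.7]
opening: 0.228
```

```bash
python3 - <<'E'
from h import *
plan([504.0,-131.9,140],0.604)
s=snap('wrist');im=s['image'];u,v=map(int,proj(s,[504,-132,92]));print(u,v)
save('w2',cv2.resize(im[v-110:v+60,u-120:u+120],None,fx=3,fy=3,interpolation=2))
plan([504.0,-131.9,140],0.604)
E
```

```text
t 8.25 tcp [ 503.6 -132.1  141.7] rot [ 3.1336 -0.0132  0.609 ] F [ 1.  -0.4 -1.7] op 0.228
delta cm [0.044 0.004 0.173] per row [0.044 0.004 0.173]
twist 0.0049871356380845056
320 222
t 8.3 tcp [ 503.6 -132.2  141.8] rot [ 3.1335 -0.0131  0.609 ] F [-0.4 -0.7 -1.1] op 0.229
delta cm [0.046 0.001 0.176] per row [0.046 0.001 0.176]
twist 0.005008315941083752
```

View pics/w2.png

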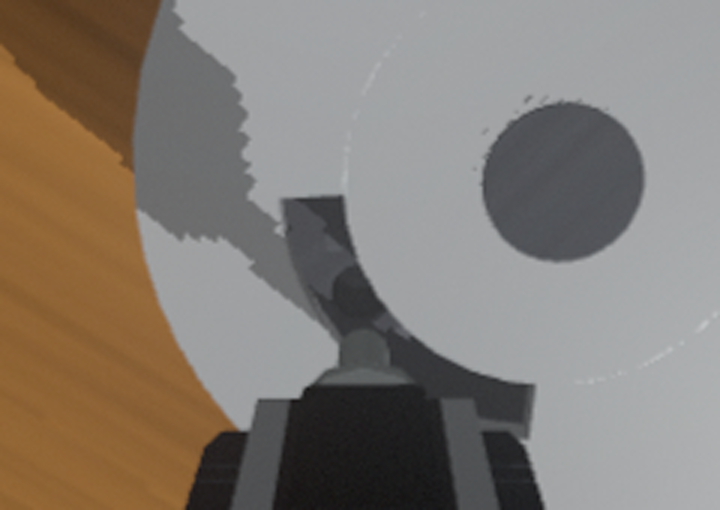

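```bash
python3 - <<'E'
from h import *
s=snap('wrist')
R_=s['T'];w=cloud(s)
st=manip.get_state();ax=R.from_euler('xyz',st['ee_rot']).as_matrix()
t=np.array(st['tcp_pos']);g=t-19*ax[:,2]
crop=lambda p:np.round(((np.array(proj(s,p))-[200,112])*3),0)
for z in (97,90,70):
    print(z,crop([t[0],t[1],z]))
n=w[int(112+292/3),int(200+358/3)];print('depth at hole',n)
p=w.reshape(-1,3);c=np.array([552,-146.9]);h=(p[:,2]<66)&(p[:,2]>20)&(np.hypot(*(p[:,:2]-c).T)<62)&(p[:,0]>480)&(abs(p[:,1]+133)<25)
q=p[h];print(h.sum(),np.round(q.min(0),1),np.round(q.max(0),1))
# face points near hole: rim via z in 64..72 -> pixel-plane intersection
C=s['T'][:3,3];k=(70-C[2])/(q[:,2]-C[2]);P=C+(q-C)*k[:,None];print(np.round(P.min(0),1),np.round(P.max(0),1))
b=w.copy();m=((abs(w[...,2]-90)<4)).astype(np.uint8)
for ang in np.arange(-40,30,10.):
    a=np.radians(ang);print(ang,[crop([c[0]-r*np.cos(a),c[1]-r*np.sin(a),90.3]).tolist() for r in (43.5,56.5)])
E
```

```text
97 [362. 343.]
90 [362. 330.]
70 [361. 299.]
depth at hole [ 499.1956177  -134.15521632   50.02884097]
192 [ 493.8 -139.2   28.7] [ 504. -127.   66.]
[ 499.4 -136.4   70. ] [ 510.3 -124.4   70. ]
-40.0 [[351.0, 238.0], [289.0, 255.0]]
-30.0 [[364.0, 272.0], [306.0, 298.0]]
-20.0 [[382.0, 303.0], [331.0, 337.0]]
-10.0 [[406.0, 329.0], [361.0, 370.0]]
0.0 [[433.0, 351.0], [397.0, 398.0]]
10.0 [[464.0, 367.0], [437.0, 419.0]]
20.0 [[498.0, 379.0], [480.0, 433.0]]
```

```bash
python3 - <<'E'
from h import *
plan([504.8,-130.4,130],0.604,n=6)
E
```

```text
t 8.35 tcp [ 503.7 -132.1  141.9] rot [ 3.1334 -0.0133  0.609 ] F [ 0.3 -0.3 -2.2] op 0.227
delta cm [ 0.174 -0.088  1.193] per row [ 0.029 -0.015  0.199]
twist 0.00504064127660675
```

Emit:
arm_command:
  deltas: [0.09, -0.05, 0.1, 0, 0.09, -0.04, 0.2, 0, 0, 0, 0.2, 0, 0, 0, 0.2, 0, 0, 0, 0.2, 0, 0, 0, 0, 0]

```text
time_s: 8.85
tcp_pos: [505.3, -130.0, 132.7]
ee_rot: [3.132, -0.014, 0.609]
force: [-0.4, 0.5, -1.4]
opening: 0.229
```

```bash
python3 - <<'E'
from h import *
plan([504.8,-130.4,120],0.604,n=5)
E
```

```text
t 8.85 tcp [ 505.3 -130.   132.7] rot [ 3.1323 -0.0143  0.6093] F [-0.4  0.5 -1.4] op 0.229
delta cm [-0.078 -0.007  1.271] per row [-0.016 -0.001  0.254]
twist 0.00531989889741491
```

Tip is entering the slot with no contact so far. Continue.

Emit:
arm_command:
  deltas: [-0.05, 0, 0.2, 0, 0, 0, 0.2, 0, 0, 0, 0.2, 0, 0, 0, 0.2, 0, 0, 0, 0, 0]

```text
time_s: 9.27
tcp_pos: [504.8, -130.3, 123.5]
ee_rot: [3.133, -0.014, 0.609]
force: [0.4, -0.8, -1.9]
opening: 0.227
```

```bash
python3 - <<'E'
from h import *
plan([504.8,-130.4,112],0.604,n=5)
E
```

```text
t 9.27 tcp [ 504.8 -130.3  123.5] rot [ 3.1327 -0.014   0.6093] F [ 0.4 -0.8 -1.9] op 0.227
delta cm [-0.023 -0.003  1.153] per row [-0.005 -0.001  0.231]
twist 0.0052879826499917515
```

Emit:
arm_command:
  deltas: [-0.02, 0, 0.2, 0, 0, 0, 0.2, 0, 0, 0, 0.15, 0, 0, 0, 0.15, 0, 0, 0, 0.1, 0]

```text
time_s: 9.68
tcp_pos: [504.9, -130.5, 114.9]
ee_rot: [3.132, -0.014, 0.609]
force: [0.5, -0.5, -1.5]
opening: 0.229
```

```bash
python3 - <<'E'
from h import *
plan([504.8,-130.4,105],0.604,n=5)
E
```

```text
t 9.68 tcp [ 504.9 -130.5  114.9] rot [ 3.1325 -0.0142  0.6092] F [ 0.5 -0.5 -1.5] op 0.229
delta cm [-0.014 -0.022  0.991] per row [-0.003 -0.004  0.198]
twist 0.005229080984708534
```

Emit:
arm_command:
  deltas: [0, 0, 0.12, 0, 0, 0, 0.12, 0, 0, 0, 0.12, 0]

```text
time_s: 9.93
tcp_pos: [505.0, -130.5, 111.0]
ee_rot: [3.132, -0.014, 0.609]
force: [-0.1, -0.8, -2.1]
opening: 0.229
```

```bash
python3 - <<'E'
from h import *
plan([504.8,-130.4,105],0.604,n=5)
E
```

```text
t 9.93 tcp [ 505.  -130.5  111. ] rot [ 3.1324 -0.0142  0.6092] F [-0.1 -0.8 -2.1] op 0.229
delta cm [-0.015 -0.025  0.597] per row [-0.003 -0.005  0.119]
twist 0.0052135897749100435
```

Emit:
arm_command:
  deltas: [0, 0, 0.15, 0, 0, 0, 0.15, 0, 0, 0, 0.15, 0, 0, 0, 0.15, 0, 0, 0, 0.12, 0]

```text
time_s: 10.35
tcp_pos: [505.2, -130.5, 103.1]
ee_rot: [3.132, -0.014, 0.609]
force: [-0.2, -0.3, -1.8]
opening: 0.229
```

```bash
python3 - <<'E'
from h import *
plan([504.8,-130.4,99.4],0.604,n=5)
E
```

```text
t 10.35 tcp [ 505.2 -130.5  103.1] rot [ 3.1322 -0.0143  0.6092] F [-0.2 -0.3 -1.8] op 0.229
delta cm [-0.028 -0.033  0.369] per row [-0.006 -0.007  0.074]
twist 0.005242661013921901
```

Emit:
arm_command:
  deltas: [-0.01, 0, 0.1, 0, 0, 0, 0.1, 0, 0, 0, 0.08, 0]

```text
time_s: 10.6
tcp_pos: [505.0, -130.6, 99.8]
ee_rot: [3.132, -0.014, 0.609]
force: [-0.6, -1.0, -1.7]
opening: 0.224
```

Emit:
arm_command:
  deltas: [0, 0, 0.06, 0, 0, 0, 0.06, 0]

```text
time_s: 10.77
tcp_pos: [505.1, -130.6, 98.7]
ee_rot: [3.132, -0.014, 0.609]
force: [-2.0, 0.5, 3.8]
opening: 0.226
```

```bash
python3 - <<'E'
from h import *
plan([504.8,-130.4,99.4],0.604,n=5)
E
```

```text
t 10.77 tcp [ 505.1 -130.6   98.7] rot [ 3.1323 -0.0142  0.6092] F [-2.   0.5  3.8] op 0.226
delta cm [-0.012 -0.03  -0.068] per row [-0.002 -0.006 -0.014]
twist 0.005242704538654608
```

Collar contact at the expected height (Fz changed by about 5.5 N). One tiny press, then release.

Emit:
arm_command:
  deltas: [0, 0, 0.04, 0, 0, 0, 0, 0]

```text
time_s: 10.93
tcp_pos: [505.1, -130.6, 98.9]
ee_rot: [3.132, -0.014, 0.609]
force: [0.1, -0.2, -2.3]
opening: 0.232
```

Emit:
arm_command:
  deltas: [0, 0, 0, 0, 0, 0, 0, 0, 0, 0, 0, 0, 0, 0, 0, 0, 0, 0, 0, 0, 0, 0, 0, 0]
  grip: 5

```text
time_s: 11.43
tcp_pos: [506.0, -130.9, 99.8]
ee_rot: [3.13, -0.016, 0.609]
force: [0.2, -0.4, -0.5]
opening: 0.585
```

```bash
python3 - <<'E'
from h import *
plan([504.8,-130.4,99.4],0.604,n=5)
E
```

```text
t 11.43 tcp [ 506.  -130.9   99.8] rot [ 3.1298 -0.0161  0.6093] F [ 0.2 -0.4 -0.5] op 0.585
delta cm [-0.069 -0.104  0.038] per row [-0.014 -0.021  0.008]
twist 0.00529572622167207
```

Emit:
arm_command:
  deltas: [0, 0, -0.5, 0, 0, 0, -1, 0, 0, 0, -1.2, 0, 0, 0, -1.5, 0, 0, 0, -1.5, 0, 0, 0, -1.5, 0, 0, 0, -1.5, 0, 0, 0, -1, 0, 0, 0, -0.5, 0, 0, 0, 0, 0]

```text
time_s: 12.27
tcp_pos: [504.1, -130.9, 216.0]
ee_rot: [3.125, -0.02, 0.609]
force: [-0.1, 0.1, -0.2]
opening: 0.584
```

```bash
python3 - <<'E'
from h import *
plan([504.8,-130.4,99.4])
s=snap('wrist');w=cloud(s);p=w.reshape(-1,3);ok=np.hypot(p[:,0]-504,p[:,1]+131)<22
im=s['image']
u,v=map(int,proj(s,[504,-131,110]));save('fin',cv2.resize(im[max(0,v-100):v+90,max(0,u-120):u+120],None,fx=3,fy=3))
for lo,hi in [(125,145),(92.5,99),(87,92)]:
    g=p[ok&(p[:,2]>lo)&(p[:,2]<hi)]
    if len(g)>5: print(lo,len(g),np.round(np.median(g,0),1),cv2.minAreaRect(g[:,:2].astype(np.float32)))
s=snap('scene');w=cloud(s);p=w.reshape(-1,3);ok=np.hypot(p[:,0]-506,p[:,1]+129)<16
for z in range(90,146,5):
    g=p[ok&(abs(p[:,2]-z)<2.5)]
    if len(g): print(z,len(g),np.round(g.mean(0),1))
for t in ['pitcher','tamper','bean_jar']:
    for m in manip.masks_of(t,'scene')[:1]:
        q=w[m['region']];q=q[~np.isnan(q[:,0])];print(t,np.round(np.median(q,0)))
E
```

```text
t 12.27 tcp [ 504.1 -130.9  216. ] rot [ 3.1248 -0.0199  0.6094] F [-0.1  0.1 -0.2] op 0.584
delta cm [-0.147 -0.203 11.655] per row [-0.147 -0.203 11.655]
125 805 [ 506.4 -130.5  133.9] ((505.479248046875, -131.18894958496094), (19.819503784179688, 19.509740829467773), 34.75148391723633)
92.5 69 [ 513.3 -124.7   94.9] ((509.2452697753906, -127.77405548095703), (12.893926620483398, 23.153226852416992), 41.52068328857422)
87 844 [ 510.1 -125.5   90.2] ((505.91900634765625, -128.1332550048828), (35.1457633972168, 43.851234436035156), 55.13068389892578)
90 23 [ 512.8 -130.4   90.8]
95 20 [ 512.9 -126.5   95.3]
100 17 [ 512.8 -127.3  100.3]
105 16 [ 513.5 -127.4  104.9]
110 19 [ 514.  -127.8  109.6]
115 20 [ 512.5 -127.9  114.9]
120 19 [ 513.1 -127.3  120.2]
125 17 [ 513.4 -128.9  125. ]
130 20 [ 512.2 -127.8  129.6]
135 40 [ 508.4 -127.8  134.7]
pitcher [746. 335.  65.]
tamper [ 690. -363.   26.]
bean_jar [842.  17.  97.]
```

View pics/fin.png

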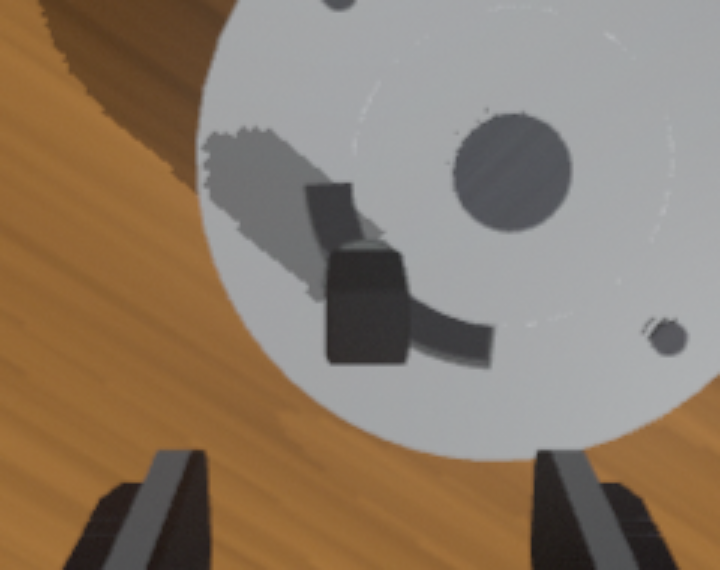

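The pin stands upright at (367,305) in the slot. Its top reads 133.9 mm against 134 mm expected when fully home (cover at 90.2), and the gripper is clear. Handing in.

```bash
python3 -c "
from plant import manip
print(manip.finish_job())"
```

```text
the job is handed in; nothing more can be done
None
```

The locking pin is standing in the carrier's hole through the curved slot. It is released, and the job is handed in at about 12 s of the 64 s allowed; no verdict was reported.

- **How it went:** I took the pin from the nearest block. The depth picture showed the hole through the slot, about 18° to 19° from the -x direction. I lowered the pin there in small steps, so no sweep along the slot was needed. The tip passed the carrier's face without resistance, and the collar touched the cover with a force change of about 5.5 N. That reading was back at its baseline after one last tiny press.
- **Pin seated:** The top of the grip reads 133.9 mm and the cover 90.2 mm, against 134 mm expected when fully home. The collar's top face reads about 95 mm, against 94 mm expected. The scene camera shows no visible lean.
- **Pin position:** The centre is about 49 mm from the drum's axis, inside the 43 to 57 mm allowed.
- **Surroundings:** The pitcher, tamper and bean jar are within 1 mm of where they started. The gripper is open and about 80 mm above the pin.
- **Disagreements:** The cameras differ by 2 to 3 mm on absolute position, so I compared positions within one camera. The tool's tilt also drifted to about 0.025 rad during the job.

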